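Zero the cell counter with its recessed reset key

ROBOT

A 7-joint arm with a two-finger parallel gripper is mounted at the origin on the work surface. World frame = base frame: x ahead of the robot, y to its left, z up, the work surface at z = 0. Lengths are in m, angles in rad, forces in N, time in s.
With the tool pointing down it reaches from about 0.425 to 0.975 m from the base axis. Payload 16.7 kg.
Tool frame: the origin (TCP) lies between the finger pads; the fingertips stand 11 mm ahead of it and the grasp point (between the pads) lies 8 mm behind it; z points along the fingers, x is the direction in which the jaws open and shut, and the axes are right-handed (so a half turn about z gives the same grasp; the last joint's range is limited). The gripper opens to 85 mm and grips with 20 to 120 N. Pads are 22 mm wide; open, the fingers measure 114 mm over their backs; the gripper's body (76 mm by 85 mm) begins 54 mm behind the grasp point. The pads swing forward as they close: fully open they stand 13 mm farther back than shut.
Start: joints at [1.192, 0.426, 0.074, 1.606, -0.034, 1.111, -0.067], TCP at [0.154, -0.657, 0.242] pointing down, gripper open.
Joint ranges: [-2.85, 2.85], [-0.5, 2.14], [-1.23, 1.37], [0.21, 2.46], [-1.02, 4.16], [0.16, 2.05], [-2.73, 2.73]. Speed limits (rad/s): [1.89, 1.89, 2.39, 2.39, 3.01, 3.01, 3.01].

INTERFACE

Orientations are given as a unit quaternion [w, x, y, z].
In Python, from rig import manip gives the robot as it stands.
- The arm moves only by the tool jog_arm, never from a script. Its argument "moves" is a list of rows, each a list of 5 numbers: the finger opening in m, from 0 to 0.0854, then the shift along the tool's x, y, z in m, then the turn about the tool's z in degrees. In form: [[claw, dx, dy, dz, twist], ...]. A call has 1 to 20 rows; each row is the pose to reach, as a shift and turn from the pose commanded when the call began, along the tool's axes at that moment; what a row does not reach only later rows make up. A row lasts 1/10 s, in which the tool goes at most 50 mm and 8.59 degrees, less where a joint would pass 70% of its speed; a pose out of reach is approached as far as the arm can. A call with a gripper value outside its range is refused whole. The fingers move at their own pace and stop on an object; "force" is the grip in N (left out, the last holds). Time passes only in rows, so rows that repeat a pose let the fingers close. It gives the time, the measured TCP pose, the force and the opening at its end, in the units of the state.
- manip.get_state(): the state, without advancing time (a new reading comes with each control period).
- manip.grab_frame(name): name is "scene" or "side" or "wrist"; returns a dict with "frame" (420x560x3 uint8, red, green, blue), "fovy" (degrees; the focal length in pixels is half the picture's height over the tangent of half this angle, whatever the lens; pixels are square), "cx", "cy" (the principal point, pixels), "rvec" (rotation vector, rad) and "tvec" (3), from world to camera coordinates, as OpenCV has them. Camera axes: x right, y down, z forward; pixel columns grow to the right and rows downward; lengths in m; the calibration is good to about 2 mm. A picture is of the moment at which its call begins. There is no depth.
- manip.sign_off(): hands the job in, once; it reports no verdict.
The state is a dict: "time_s": time; "joint_pos": joint angles; "qd": joint speeds; "effort": joint torques, N m; "position": TCP position; "tool_rot": TCP orientation; "force": force on the tool from outside, world axes, zero at the start; "ft_torque": the same for the moment, N m; "grip_width": opening from 0.0 (shut) to 1.0 (fully open).
Only numpy, scipy, OpenCV 4.12 (cv2) and the standard library are available. Lean on these libraries where they do the work, as an engineer would, in place of code of your own. Each camera call takes 0.05 s, during which the arm holds its last target. There are 200 camera calls.

TASK

Zero the cell counter beside the microscope for the next smear: with a fingertip, push the dark sliding cover fully open by its finger dish, reach into the well under it and press the sunken reset key all the way down for a full second, then push the cover fully home over the well again. Only push and press: pick nothing up, do not shift the counter, keep off its six round tally keys, and leave everything else where it is.

Things in the scene. Friction and masses are not known exactly. Their poses are not given: they have to be found in the camera images.
- counter: cream cell counter, loose on rubber feet, about 2.2 kg: box 160 (its x) x 300 (its y) mm, deck 58 mm above the table. Origin under its centre; x from front (tally keys) to back, y to its left, z up. Deck: display 70 x 105 mm, 9 mm high, at x 30, y 88 mm; well and cover at right; rails 8 wide, 6 high along the cover's run (y -125 to 14) at x -20.5 and 70.5 mm.
- well (a point): centre of the mouth of the reset well, in the deck plane 58 mm above the table, at x +25, y -85 mm of the counter; axes as the counter's. The well is a straight-walled rectangular pocket 56 mm along the counter's x and 36 mm along its y; a fingertip goes in only while the cover is open.
- reset_top (a point): centre of the top of the reset key: a plain grey round key 26 mm across in the middle of the well, its top 22 mm below the mouth (36 mm above the table) when released
- reset (a joint): how far the reset key is down, in m: 0 released, 0.006 fully down. A spring returns it: about 1 N to start, 4.5 N fully down. It does not latch. It counts as down beyond 0.0045.
- dish (a point): middle of the finger dish of the dark sliding cover, level with the top of its rim, 74.5 mm above the table; moves with the cover; axes as the counter's. The cover is a block 76 mm (counter's x) by 62 mm (its y) by 16 mm high that lies on the deck; the dish in its top is open upward, 54 mm (x) by 40 mm (y), 13 mm deep, with upright walls 11 mm thick.
- cover (a joint): slide of the cover in m: 0 closed, centred over the well; grows as it moves along the counter's +y (to the counter's left); 0.062 fully open, well wholly uncovered. Friction about 1.2 N, with stops at both ends; it stays where it is left. It may start up to 0.012 ajar.
- keys: the six round grey tally keys, 20 mm across, standing 7 mm above the deck in a row along the counter's front, at x -52 mm, y -110 to +110 mm of the counter; not to be touched. Origin and axes as the counter's.
- oil_bottle: bystander: small amber immersion-oil bottle, 28 mm across, 62 mm tall, standing close beside the counter's right end; origin at the centre of its foot
- slide_box: bystander: closed wooden microscope-slide box 85 x 100 x 34 mm, lying close beside the counter's left end; origin under its centre
- tube: bystander: sample tube with a green cap, 17 mm across, 95 mm long, lying in front of the counter (robot's side); origin under its middle
- petri_dish: bystander: clear shallow dish, 90 mm across, 16 mm tall; origin at the centre of its foot
- specimen_jar: bystander: clear jar with white lid, 56 mm across, 65 mm tall; origin at the centre of its foot

How it is judged:
By the outcome, as a careful person would: the job done as asked, in the order asked, and still so for the second after the job is handed in, with the robot touching nothing.
It also fails if it takes over 58 s, if anything falls off the work surface, if the arm or the gripper's body presses on something with over 40 N, if the wrist force passes 120 N, or if a joint passes its speed limit or range.

## Working session

There is one attempt and no reset: what is moved stays moved. The work goes in short steps, Python scripts to look and compute and a tool call to move; the robot and the scene stay as the last step left them, time stands still between calls to the robot, and variables do not carry over. Pictures are saved under pics/ and viewed, about 8 in all and at most 12, crops included, and the job is handed in when it is done.

Besides the shell and the picture viewer there is one more tool, called after "Request:" as name(argument=value, ...), one argument or row to a line, values as JSON. jog_arm: Moves the arm, as the interface text tells. Its arguments: {"type":"object","properties":{"moves":{"type":"array"},"force":{"type":"number"}},"required":["moves"]}

```bash
mkdir -p pics; cat > h.py <<'E'
import numpy as np, cv2, pickle
from rig import manip
def cam(name):
    d=manip.grab_frame(name); pickle.dump(d,open(f'pics/{name}.pkl','wb')); return d
def K(d):
    h=d['frame'].shape[0]; f=h/2/np.tan(np.radians(d['fovy'])/2)
    return np.array([[f,0,d['cx']],[0,f,d['cy']],[0,0,1]])
def ray(d,uv,z):
    R=cv2.Rodrigues(np.array(d['rvec'],float))[0]; t=np.array(d['tvec'],float).reshape(3)
    c=-R.T@t; uv=np.atleast_2d(uv).astype(float)
    r=(R.T@np.linalg.inv(K(d))@np.c_[uv,np.ones(len(uv))].T).T
    return c+r*((z-c[2])/r[:,2])[:,None]
def proj(d,P):
    return cv2.projectPoints(np.atleast_2d(P).astype(float),np.array(d['rvec'],float),np.array(d['tvec'],float),K(d),None)[0][:,0]
E
python3 - <<'E'
from h import *
s=manip.get_state(); print(s)
ims=[]
for n in ['scene','side','wrist']:
    d=cam(n); print(n,d['fovy'],d['cx'],d['cy'],d['rvec'],d['tvec']); cv2.imwrite(f'pics/{n}0.png',d['frame'][:,:,::-1])
E
```

```text
{'time_s': 0.0, 'joint_pos': array([ 1.1914762 ,  0.42671804,  0.07383364,  1.60657519, -0.03411045,
        1.11082024, -0.06708989]), 'qd': array([ 0.0004853 , -0.00060226, -0.00114176, -0.00159156, -0.00018757,
       -0.00201017,  0.00174742]), 'effort': array([-1.14292576e-03, -9.49838519e+01,  3.76039580e+00, -4.63510787e+01,
        1.91341789e-02,  1.01288324e-02, -2.67423144e-05]), 'position': array([ 0.15366701, -0.65688226,  0.24163343]), 'tool_rot': array([-3.61835836e-04,  7.83515356e-01, -6.21372101e-01, -5.16983170e-04]), 'force': array([-0.07754047, -0.40460326,  0.07208026]), 'ft_torque': array([ 0.01882951, -0.07904145,  0.01021354]), 'grip_width': 0.9971624382669209}
scene 53.07978263938595 284.1645090525447 210.32509004209552 [ 1.98955598  1.0134287  -0.5265377 ] [-0.25339799 -0.16408498  1.27961345]
side 44.608318015465095 284.8888775124922 214.25239807875087 [ 0.93875127 -2.24219626  1.30330859] [0.2809974  0.24823911 0.89562156]
wrist 64.01057912507655 280.84934975114163 203.10658365601037 [-2.24694067  1.7832556   0.29891319] [-0.67491365 -0.0426885   0.38176675]
```

View pics/scene0.png

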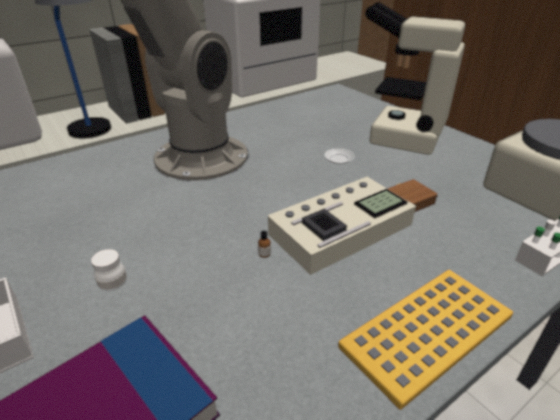

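View pics/side0.png

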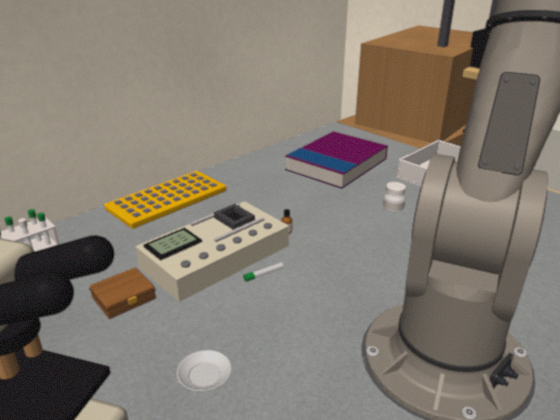

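The scene view shows the counter around (340,220), with the cover at (324,223) and the keys in a row from (290,214) to (363,185). In the side view the keys run from (186,264) to (268,227), with the cover at (235,215). The bottle is at the right end, and the tube lies in front.

```bash
python3 - <<'E'
from h import *
L=lambda n:pickle.load(open(f'pics/{n}.pkl','rb'))
def refine(d,pts,r=6):
    g=cv2.cvtColor(d['frame'],cv2.COLOR_RGB2GRAY).astype(float); o=[]
    for u,v in pts:
        w=g[v-r:v+r+1,u-r:u+r+1]; m=np.clip(np.percentile(w,60)-w,0,None); m[m<m.max()*.3]=0
        yy,xx=np.mgrid[v-r:v+r+1,u-r:u+r+1]; o.append([(m*xx).sum()/m.sum(),(m*yy).sum()/m.sum()])
    return np.array(o)
# right -> left
S=[(290,214),(305,207),(320,202),(335,196),(349,190),(363,185)]
D=[(268,227),(253,233),(237,240),(221,247),(204,255),(186,264)]
for n,p in (('scene',S),('side',D)):
    d=L(n); q=refine(d,p,5); P=ray(d,q,.063)[:,:2]
    ky=np.array([-110,-66,-22,22,66,110])/1e3
    A=np.c_[np.ones(6),ky]; c,res,_,_=np.linalg.lstsq(A,P,rcond=None)
    yd=c[1]/np.linalg.norm(c[1]); xd=np.array([yd[1],-yd[0]])
    o=c[0]+.052*xd
    print(n,q.round(1).tolist(),'scale',np.linalg.norm(c[1]),'yaw',np.degrees(np.arctan2(xd[1],xd[0])),'o',o,'well',o+.025*xd-.085*yd)
    # dark cover blob centroid
    g=cv2.cvtColor(d['frame'],cv2.COLOR_RGB2GRAY); 
    c0=proj(d,[*(o+.025*xd-.080*yd),.0745])[0]; print('cover pred',c0)
    m=(g<75).astype(np.uint8); nl,lab,st,ce=cv2.connectedComponentsWithStats(m)
    for i in range(1,nl):
        if np.hypot(*(ce[i]-c0))<25 and st[i,4]>30: P=ray(d,ce[i],.07)[0,:2]-o; print(st[i],ce[i],'local',P@xd,P@yd)
E
```

```text
scene [[289.1, 214.0], [305.1, 207.6], [320.4, 201.6], [335.1, 195.7], [349.3, 190.0], [362.6, 184.6]] scale 0.9960207262731435 yaw -1.6092073790923278 o [0.52564454 0.09257829] well [0.54824768 0.00690975]
cover pred [321.82852183 222.61210478]
[302 210  44  30 734] [323.51498638 224.48365123] local 0.027543206945370265 -0.07721961018426692
side [[267.4, 225.6], [252.4, 232.5], [237.0, 239.8], [220.5, 247.2], [203.4, 255.3], [185.4, 263.7]] scale 0.9931260379960271 yaw -1.6692926057394286 o [0.51887156 0.09972632] well [0.54138486 0.01403413]
cover pred [235.6812836  213.00757746]
[214 205  40  24 547] [233.51553931 216.24314442] local 0.022890101676219073 -0.07177744502091381
```

Request:
jog_arm(
  moves=[
    [0,-0.185,-0.351,0,-37],
    [0,-0.185,-0.351,0,-37],
    [0,-0.185,-0.351,0,-37],
    [0,-0.185,-0.351,0,-37],
    [0,-0.185,-0.351,0,-37],
    [0,-0.185,-0.351,0,-37],
    [0,-0.185,-0.351,0,-37],
    [0,-0.185,-0.351,0,-37],
    [0,-0.56,-0.533,0,-75],
    [0,-0.56,-0.533,0,-75],
    [0,-0.56,-0.533,0,-75],
    [0,-0.56,-0.533,0,-75],
    [0,-0.56,-0.533,0,-75],
    [0,-0.56,-0.533,0,-75],
    [0,-0.56,-0.533,0,-75],
    [0,-0.56,-0.533,0,-75],
    [0,-0.56,-0.533,0,-75],
    [0,-0.56,-0.533,0,-75],
    [0,-0.56,-0.533,0,-75],
    [0,-0.56,-0.533,0,-75],
  ],
)

```text
time_s: 2.15
position: [0.545, 0.008, 0.2422]
tool_rot: [0.0, 1.0, -0.017, -0.0]
force: [0.4, -0.1, 0.0]
grip_width: 0.003
```

```bash
python3 - <<'E'
from h import *
s=manip.get_state(); print(s['time_s'],s['position'],s['tool_rot'],s['grip_width'],s['force'],s['joint_pos'])
d=cam('wrist'); cv2.imwrite('pics/w1.png',d['frame'][:,:,::-1])
R=cv2.Rodrigues(np.array(d['rvec'],float))[0]; print('cam',-R.T@np.array(d['tvec']))
E
```

```text
2.15 [0.54500716 0.00798568 0.24217459] [ 2.22287393e-04  9.99857014e-01 -1.69076611e-02 -1.81607234e-04] 0.002510808710720829 [ 0.39539513 -0.06234268  0.04906103] [ 0.32483355  0.25831515 -0.53627379  1.87110695  0.15123237  1.05255499
 -0.30596482]
cam [0.5472105  0.09083114 0.37448792]
```

View pics/w1.png

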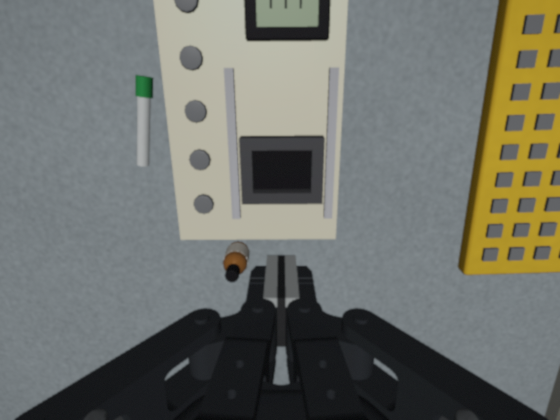

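The wrist view shows keys from (191,57) to (203,204), the cover's outer edge from (241,136) to (323,204), the deck's right edge at v≈240, and the rails at u≈234 and u≈331.

```bash
python3 - <<'E'
from h import *
d=pickle.load(open('pics/wrist.pkl','rb')); f=d['frame']; g=cv2.cvtColor(f,cv2.COLOR_RGB2GRAY)
hsv=cv2.cvtColor(f,cv2.COLOR_RGB2HSV)
# keys: grey blobs within deck
m=((g<150)&(g>70)&(hsv[...,1]<50)).astype(np.uint8); m[:,:176]=0; m[:,218:]=0; m[225:]=0
n,lab,st,ce=cv2.connectedComponentsWithStats(m)
k=[(ce[i],st[i]) for i in range(1,n) if st[i,4]>150]
for c,s in k: print(c.round(1),s)
q=np.array([c for c,s in k if s[1]>1 and s[4]<700]); q=q[np.argsort(-q[:,1])]
P=ray(d,q,.065)[:,:2]; ky=np.array([-110,-66,-22,22,66,110])[:len(q)]/1e3
c=np.linalg.lstsq(np.c_[np.ones(len(q)),ky],P,rcond=None)[0]
yd=c[1]/np.linalg.norm(c[1]); xd=np.array([yd[1],-yd[0]]); ym=ky.mean()
o=c[0]+c[1]*ym-yd*ym+.052*xd
print('keys: scale',np.linalg.norm(c[1]),'yaw',np.degrees(np.arctan2(xd[1],xd[0])),'o',o,'well',o+.025*xd-.085*yd)
loc=lambda u,z:np.c_[(ray(d,u,z)[:,:2]-o)@xd,(ray(d,u,z)[:,:2]-o)@yd].round(4).tolist()
print('deck corners (want +-80,-150)',loc([(180,240),(337,240)],.058))
m=(g<85).astype(np.uint8); n,lab,st,ce=cv2.connectedComponentsWithStats(m); i=lab[140,280]
cn=max(cv2.findContours((lab==i).astype(np.uint8),0,2)[0],key=cv2.contourArea)
r=cv2.minAreaRect(cn); print('cover',r,st[i]); B=cv2.boxPoints(r)
print('cover corners loc @74',loc(B,.074),np.mean(loc(B,.074),0), 'size want 76x62')
md=((g<32)&(lab==i)).astype(np.uint8); n2,l2,s2,c2=cv2.connectedComponentsWithStats(md); print('dish',s2[1:][s2[1:,4]>200],c2[1:][s2[1:,4]>200])
print('rails v-lines local x', loc([(234,150),(331,150)],.064))
b=manip.get_state()['position']; print('tcp',b,((b[:2]-o)@xd,(b[:2]-o)@yd))
E
```

```text
[186.5   5.3] [176   0  23  14 243]
[190.9  57.8] [179  46  24  25 476]
[195.5 111. ] [185 100  22  23 419]
[199.6 159.3] [189 149  22  22 374]
[203.3 203.5] [193 194  21  20 332]
keys: scale 0.9899445643948676 yaw -1.6497887209287228 o [0.52312789 0.09463582] well [0.54567036 0.0089513 ]
deck corners (want +-80,-150) [[-0.0811, -0.1516], [0.0814, -0.1525]]
cover ((281.5, 169.0), (66.0, 83.0), 90.0) [ 240  136   84   67 5369]
cover corners loc @74 [[-0.0123, -0.0433], [0.0612, -0.0437], [0.0633, -0.1054], [-0.0151, -0.105]] [ 0.024275 -0.07435 ] size want 76x62
dish [[ 253  151   58   39 2165]] [[281.65635104 169.58845266]]
rails v-lines local x [[-0.0196, -0.0574], [0.0703, -0.058]]
tcp [0.54501678 0.0079622  0.24224541] (np.float64(0.024375167231626946), np.float64(-0.08600751052965674))
```

Request:
jog_arm(
  moves=[
    [0,0,-0.011,0,0],
    [0,0,-0.011,0.04,0],
    [0,0,-0.011,0.08,0],
    [0,0,-0.011,0.115,0],
    [0,0,-0.011,0.135,0],
    [0,0,-0.011,0.145,0],
    [0,0,-0.011,0.15,0],
    [0,0,-0.011,0.155,0],
    [0,0,-0.011,0.16,0],
    [0,0,-0.011,0.164,0],
    [0,0,-0.011,0.164,0],
    [0,0,-0.011,0.164,0],
  ],
)

```text
time_s: 3.4
position: [0.5457, 0.0204, 0.0786]
tool_rot: [-0.0, 1.0, -0.016, 0.0]
force: [0.5, 0.3, -0.6]
grip_width: 0.002
```

```bash
python3 - <<'E'
from h import *
s=manip.get_state(); print(s['time_s'],s['position'],s['tool_rot'],s['force'])
d=cam('wrist'); cv2.imwrite('pics/w2.png',d['frame'][:,:,::-1])
E
```

```text
3.4 [0.54567944 0.02044923 0.07860385] [-1.21625859e-05  9.99871289e-01 -1.60430345e-02  1.60406938e-04] [ 0.51609692  0.25558926 -0.57310418]
```

View pics/w2.png

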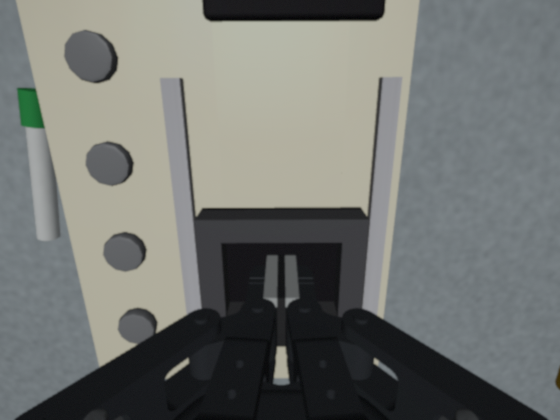

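The fingertip, at about (281,290), sits inside the dish, just short of the dish's far wall (v≈243). I'll push now.

Request:
jog_arm(
  moves=[
    [0,0,-0.002,0.003,0],
    [0,0,-0.005,0.003,0],
    [0,0,-0.008,0.003,0],
    [0,0,-0.012,0.003,0],
    [0,0,-0.016,0.003,0],
    [0,0,-0.021,0.003,0],
    [0,0,-0.026,0.003,0],
    [0,0,-0.031,0.003,0],
    [0,0,-0.036,0.003,0],
    [0,0,-0.041,0.003,0],
    [0,0,-0.046,0.003,0],
    [0,0,-0.05,0.003,0],
    [0,0,-0.052,0.003,0],
    [0,0,-0.053,0.003,0],
    [0,0,-0.053,0.003,0],
  ],
)

```text
time_s: 4.95
position: [0.5474, 0.0736, 0.0754]
tool_rot: [-0.0, 1.0, -0.016, 0.0]
force: [1.1, -0.2, 0.1]
grip_width: 0.003
```

```bash
python3 - <<'E'
from h import *
s=manip.get_state(); print(s['time_s'],s['position'],s['tool_rot'],s['force'])
d=cam('wrist'); cv2.imwrite('pics/w3.png',d['frame'][:,:,::-1])
E
```

```text
4.95 [0.54738574 0.07359029 0.0754082 ] [-1.27887834e-04  9.99872362e-01 -1.59755772e-02  1.54717805e-04] [ 1.09661726 -0.24264661  0.08452818]
```

View pics/w3.png

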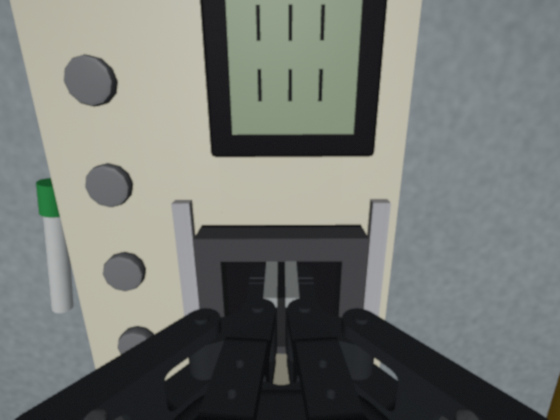

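The cover has followed. Its far edge is at v≈226, and the rail ends at v≈200. I'll finish in small steps while watching the force.

Request:
jog_arm(
  moves=[
    [0,0,-0.002,0,0],
    [0,0,-0.003,0,0],
    [0,0,-0.004,0,0],
    [0,0,-0.005,0,0],
    [0,0,-0.005,0,0],
  ],
)

```text
time_s: 5.5
position: [0.5475, 0.0786, 0.0754]
tool_rot: [-0.0, 1.0, -0.016, 0.0]
force: [0.5, 0.2, -0.0]
grip_width: -0.001
```

Request:
jog_arm(
  moves=[
    [0,0,-0.001,0,0],
    [0,0,-0.001,0,0],
  ],
)

```text
time_s: 5.7
position: [0.5474, 0.0795, 0.0754]
tool_rot: [-0.0, 1.0, -0.016, 0.0]
force: [-0.2, 0.1, 0.3]
grip_width: -0.001
```

Request:
jog_arm(
  moves=[
    [0,0,-0.001,0,0],
    [0,0,-0.001,0,0],
  ],
)

```text
time_s: 5.9
position: [0.5475, 0.0804, 0.0754]
tool_rot: [0.0, 1.0, -0.016, -0.0]
force: [0.0, -1.0, 1.1]
grip_width: -0.003
```

Request:
jog_arm(
  moves=[
    [0,0,-0.001,0,0],
    [0,0,-0.001,0,0],
  ],
)

```text
time_s: 6.1
position: [0.5474, 0.0805, 0.0753]
tool_rot: [0.001, 1.0, -0.016, -0.0]
force: [-0.2, -6.5, 1.8]
grip_width: 0.001
```

Request:
jog_arm(
  moves=[
    [0,0,-0.001,0,0],
    [0,0,-0.001,0,0],
  ],
)

```text
time_s: 6.3
position: [0.5474, 0.0806, 0.0753]
tool_rot: [0.001, 1.0, -0.017, -0.0]
force: [0.1, -10.7, 2.5]
grip_width: -0.004
```

```bash
python3 - <<'E'
from h import *
s=manip.get_state(); print(s['time_s'],s['position'],s['force'])
d=cam('wrist'); cv2.imwrite('pics/w4.png',d['frame'][:,:,::-1])
o=np.array([.52313,.09464]);a=np.radians(-1.65);xd=np.array([np.cos(a),np.sin(a)]);yd=np.array([-xd[1],xd[0]])
p=s['position'][:2]-o; print('local tcp',p@xd,p@yd)
g=cv2.cvtColor(d['frame'],cv2.COLOR_RGB2GRAY); col=g[150:300,230:330].mean(1).astype(int); print(list(enumerate(col,150))[::2])
for nm,P in (('display edge 35.5',o+.025*xd+.0355*yd),('cover edge .008 ',o+.025*xd+.008*yd),('rail end',o-.0205*xd+.014*yd)):
  print(nm,proj(d,[*P,.058]),proj(d,[*P,.0745]))
E
```

```text
6.3 [0.54743158 0.08056069 0.07527442] [  0.09302163 -10.70862331   2.47035744]
local tcp 0.024696899631745824 -0.013373729572554375
[(150, np.int64(122)), (152, np.int64(48)), (154, np.int64(25)), (156, np.int64(25)), (158, np.int64(25)), (160, np.int64(25)), (162, np.int64(25)), (164, np.int64(25)), (166, np.int64(25)), (168, np.int64(24)), (170, np.int64(23)), (172, np.int64(98)), (174, np.int64(180)), (176, np.int64(185)), (178, np.int64(185)), (180, np.int64(185)), (182, np.int64(185)), (184, np.int64(185)), (186, np.int64(185)), (188, np.int64(185)), (190, np.int64(185)), (192, np.int64(185)), (194, np.int64(185)), (196, np.int64(185)), (198, np.int64(185)), (200, np.int64(185)), (202, np.int64(185)), (204, np.int64(185)), (206, np.int64(185)), (208, np.int64(185)), (210, np.int64(185)), (212, np.int64(185)), (214, np.int64(185)), (216, np.int64(185)), (218, np.int64(185)), (220, np.int64(185)), (222, np.int64(185)), (224, np.int64(169)), (226, np.int64(67)), (228, np.int64(37)), (230, np.int64(42)), (232, np.int64(42)), (234, np.int64(42)), (236, np.int64(42)), (238, np.int64(
[... 159 characters left out ...]
np.int64(68)), (256, np.int64(68)), (258, np.int64(68)), (260, np.int64(68)), (262, np.int64(57)), (264, np.int64(43)), (266, np.int64(43)), (268, np.int64(43)), (270, np.int64(44)), (272, np.int64(44)), (274, np.int64(44)), (276, np.int64(45)), (278, np.int64(50)), (280, np.int64(45)), (282, np.int64(47)), (284, np.int64(47)), (286, np.int64(45)), (288, np.int64(45)), (290, np.int64(45)), (292, np.int64(46)), (294, np.int64(46)), (296, np.int64(47)), (298, np.int64(55))]
display edge 35.5 [[282.41143737 166.93105562]] [[282.57379061 176.03012766]]
cover edge .008  [[282.6412468  223.04826289]] [[282.81818637 237.58917698]]
rail end [[186.78198732 211.82708473]] [[176.57643766 225.34017317]]
```

The force rose sharply while the position held, so the cover is at its stop. I'll back off, lift, and go over the well.

Request:
jog_arm(
  moves=[
    [0,0,0.003,0,0],
    [0,0,0.007,0,0],
    [0,0,0.007,0,0],
    [0,0,0.007,-0.03,0],
    [0,0,0.007,-0.065,0],
    [0,0,0.03,-0.085,0],
    [0,0,0.0735,-0.085,0],
    [0,0,0.0735,-0.085,0],
    [0,0,0.0735,-0.085,0],
    [0,0,0.0735,-0.085,0],
  ],
)

```text
time_s: 7.35
position: [0.5451, 0.0098, 0.1602]
tool_rot: [-0.0, 1.0, -0.016, -0.0]
force: [-0.0, -0.0, 0.5]
grip_width: -0.002
```

```bash
python3 - <<'E'
from h import *
s=manip.get_state(); print(s['time_s'],s['position'],s['tool_rot'],s['force'])
d=cam('wrist'); cv2.imwrite('pics/w5.png',d['frame'][:,:,::-1])
o=np.array([.52313,.09464]);a=np.radians(-1.65);xd=np.array([np.cos(a),np.sin(a)]);yd=np.array([-xd[1],xd[0]])
p=s['position'][:2]-o; print('local tcp',p@xd,p@yd)
W=[[*(o+x*xd+y*yd),.058] for x,y in ((-.003,-.103),(.053,-.103),(.053,-.067),(-.003,-.067))]; print('well px',proj(d,W).round(0).tolist(),'tip px',proj(d,s['position']-[0,0,.011]))
E
```

```text
7.35 [0.54506671 0.00979687 0.16019025] [-2.84546542e-04  9.99877182e-01 -1.56692959e-02 -1.13093541e-04] [-0.01177848 -0.01855015  0.45376974]
local tcp 0.024370582339997948 -0.08417630425129231
well px [[246.0, 230.0], [320.0, 229.0], [321.0, 184.0], [244.0, 184.0]] tip px [[282.18398315 268.90554361]]
```

View pics/w5.png

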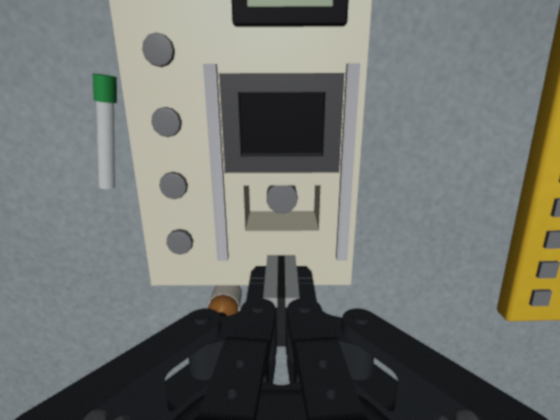

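The open well (246–320, 184–230) with its grey key at (282,198) lies where predicted. I'll descend, pressing slowly near the bottom.

Request:
jog_arm(
  moves=[
    [0,0.0005,0.001,0.03,0],
    [0,0.0005,0.001,0.06,0],
    [0,0.0005,0.001,0.08,0],
    [0,0.0005,0.001,0.09,0],
    [0,0.0005,0.001,0.1,0],
    [0,0.0005,0.001,0.106,0],
    [0,0.0005,0.001,0.109,0],
    [0,0.0005,0.001,0.109,0],
    [0,0.0005,0.001,0.109,0],
  ],
)

```text
time_s: 8.3
position: [0.546, 0.008, 0.0519]
tool_rot: [-0.0, 1.0, -0.016, 0.0]
force: [-0.6, -0.6, -0.2]
grip_width: 0.003
```

Request:
jog_arm(
  moves=[
    [0,0,0,0.002,0],
    [0,0,0,0.004,0],
    [0,0,0,0.006,0],
    [0,0,0,0.008,0],
    [0,0,0,0.008,0],
    [0,0,0,0.008,0],
  ],
)

```text
time_s: 8.9
position: [0.5458, 0.0079, 0.0434]
tool_rot: [-0.0, 1.0, -0.016, 0.0]
force: [1.2, -0.4, 3.6]
grip_width: -0.001
```

Request:
jog_arm(
  moves=[
    [0,0,0,0.0015,0],
    [0,0,0,0.003,0],
    [0,0,0,0.0045,0],
    [0,0,0,0.0045,0],
  ],
)

```text
time_s: 9.3
position: [0.5461, 0.0079, 0.0403]
tool_rot: [0.0, 1.0, -0.016, 0.0]
force: [-8.9, -0.9, 36.6]
grip_width: -0.002
```

Request:
jog_arm(
  moves=[
    [0,0,0,0,0],
    [0,0,0,0,0],
    [0,0,0,0,0],
    [0,0,0,0,0],
    [0,0,0,0,0],
    [0,0,0,0,0],
    [0,0,0,0,0],
    [0,0,0,0,0],
    [0,0,0,0,0],
    [0,0,0,0,0],
    [0,0,0,0,0],
    [0,0,0,0,0],
    [0,0,0,0,0],
    [0,0,0,0,0],
    [0,0,0,0,0],
    [0,0,0,0,0],
  ],
)

```text
time_s: 10.9
position: [0.546, 0.0079, 0.0403]
tool_rot: [0.0, 1.0, -0.016, 0.001]
force: [-9.0, -2.7, 36.7]
grip_width: 0.004
```

The key bottomed out at about 37 N and stayed down for over 1.6 s. Next I'll go back up and into the dish.

Request:
jog_arm(
  moves=[
    [0,0,0,-0.01,0],
    [0,0,0,-0.04,0],
    [0,0,0,-0.085,0],
    [0,0,0,-0.1,0],
    [0,0,-0.03,-0.1,0],
    [0,0,-0.061,-0.1,0],
    [0,0,-0.061,-0.1,0],
    [0,0,-0.061,-0.08,0],
    [0,0,-0.061,-0.06,0],
    [0,0,-0.061,-0.05,0],
    [0,0,-0.061,-0.045,0],
    [0,0,-0.061,-0.04,0],
    [0,0,-0.061,-0.0365,0],
    [0,0,-0.061,-0.0365,0],
    [0,0,-0.061,-0.0365,0],
  ],
)

```text
time_s: 12.4
position: [0.5479, 0.0689, 0.0757]
tool_rot: [-0.0, 1.0, -0.016, 0.0]
force: [0.0, -0.5, 0.6]
grip_width: 0.001
```

```bash
python3 - <<'E'
from h import *
s=manip.get_state(); o=np.array([.52313,.09464]);a=np.radians(-1.65);xd=np.array([np.cos(a),np.sin(a)]);yd=np.array([-xd[1],xd[0]])
p=s['position'][:2]-o; print(s['position'],s['force'],'local tcp',p@xd,p@yd)
E
```

```text
[0.54785052 0.06891472 0.07574434] [ 0.00806356 -0.4661113   0.5727528 ] local tcp 0.025451005311529572 -0.02500281641272709
```

Fingertip in the dish. Now I'll push it home; the stop should come after about 69 mm of travel.

Request:
jog_arm(
  moves=[
    [0,0,0.003,0,0],
    [0,0,0.006,0,0],
    [0,0,0.009,0,0],
    [0,0,0.013,0,0],
    [0,0,0.018,0,0],
    [0,0,0.023,0,0],
    [0,0,0.028,0,0],
    [0,0,0.033,0,0],
    [0,0,0.038,0,0],
    [0,0,0.043,0,0],
    [0,0,0.048,0,0],
    [0,0,0.053,0,0],
    [0,0,0.057,0,0],
    [0,0,0.06,0,0],
    [0,0,0.063,0,0],
    [0,0,0.065,0,0],
    [0,0,0.066,0,0],
    [0,0,0.067,0,0],
    [0,0,0.067,0,0],
  ],
)

```text
time_s: 14.3
position: [0.5454, 0.0018, 0.0753]
tool_rot: [0.0, 1.0, -0.016, -0.0]
force: [0.3, -0.2, -0.5]
grip_width: 0.003
```

Request:
jog_arm(
  moves=[
    [0,0,0.001,0,0],
    [0,0,0.001,0,0],
  ],
)

```text
time_s: 14.5
position: [0.5453, 0.0009, 0.0753]
tool_rot: [-0.0, 1.0, -0.016, -0.0]
force: [-0.2, 0.2, 0.5]
grip_width: 0.0
```

Request:
jog_arm(
  moves=[
    [0,0,0.001,0,0],
    [0,0,0.001,0,0],
  ],
)

```text
time_s: 14.7
position: [0.5453, 0.0003, 0.0753]
tool_rot: [-0.0, 1.0, -0.016, -0.0]
force: [0.6, 3.7, 0.1]
grip_width: -0.0
```

Request:
jog_arm(
  moves=[
    [0,0,0.001,0,0],
    [0,0,0.001,0,0],
  ],
)

```text
time_s: 14.9
position: [0.5453, 0.0002, 0.0753]
tool_rot: [-0.001, 1.0, -0.016, 0.0]
force: [-0.2, 7.7, -1.3]
grip_width: -0.001
```

Request:
jog_arm(
  moves=[
    [0,0,0.0005,0,0],
    [0,0,0.0005,0,0],
  ],
)

```text
time_s: 15.1
position: [0.5453, 0.0001, 0.0753]
tool_rot: [-0.001, 1.0, -0.015, 0.0]
force: [-0.0, 10.8, -1.6]
grip_width: 0.001
```

That's a firm stop. I'll back off, rise to the earlier viewing pose, and check.

Request:
jog_arm(
  moves=[
    [0,0,-0.003,0,0],
    [0,0,-0.01,0,0],
    [0,0,-0.01,0,0],
    [0,0,-0.01,-0.03,0],
    [0,0,-0.01,-0.07,0],
    [0,0,-0.01,-0.11,0],
    [0,0,-0.01,-0.167,0],
    [0,0,-0.01,-0.167,0],
    [0,0,-0.01,-0.167,0],
    [0,0,-0.01,-0.167,0],
  ],
)

```text
time_s: 16.1
position: [0.5451, 0.0081, 0.2413]
tool_rot: [0.0, 1.0, -0.016, -0.001]
force: [-0.8, -0.1, -0.4]
grip_width: -0.0
```

```bash
python3 - <<'E'
from h import *
s=manip.get_state(); print(s['time_s'],s['position'],s['force'])
d=cam('wrist'); f=d['frame']; cv2.imwrite('pics/w6.png',f[:,:,::-1]); sc=cam('scene'); cv2.imwrite('pics/s6.png',sc['frame'][:,:,::-1])
g=cv2.cvtColor(f,cv2.COLOR_RGB2GRAY); hsv=cv2.cvtColor(f,cv2.COLOR_RGB2HSV)
m=((g<150)&(g>70)&(hsv[...,1]<50)).astype(np.uint8); m[:,:176]=0; m[:,218:]=0; m[235:]=0
n,lab,st,ce=cv2.connectedComponentsWithStats(m)
q=np.array([ce[i] for i in range(1,n) if 250<st[i,4]<700 and st[i,1]>1]); q=q[np.argsort(-q[:,1])]; print(q.round(1).tolist())
P=ray(d,q,.065)[:,:2]; ky=np.array([-110,-66,-22,22,66,110])[:len(q)]/1e3
c=np.linalg.lstsq(np.c_[np.ones(len(q)),ky],P,rcond=None)[0]
yd=c[1]/np.linalg.norm(c[1]); xd=np.array([yd[1],-yd[0]]); ym=ky.mean(); o=c[0]+c[1]*ym-yd*ym+.052*xd
print('yaw',np.degrees(np.arctan2(xd[1],xd[0])),'o',o)
m=(g<85).astype(np.uint8); u,v=map(int,proj(d,[*(o+.025*xd-.085*yd),.0745])[0]); n,lab,st,ce=cv2.connectedComponentsWithStats(m); i=lab[v,u]
cn=max(cv2.findContours((lab==i).astype(np.uint8),0,2)[0],key=cv2.contourArea); B=cv2.boxPoints(cv2.minAreaRect(cn)); Q=ray(d,B,.074)[:,:2]-o
print(st[i],'cover centre local',(Q@xd).mean(),(Q@yd).mean())
E
```

```text
16.1 [0.54514312 0.00810068 0.24132957] [-0.78170353 -0.07236751 -0.38089795]
[[203.1, 203.8], [199.5, 159.5], [195.4, 111.0], [190.8, 57.7]]
yaw -1.6383850387507517 o [0.52313178 0.09464743]
[ 241  147   82   66 5277] cover centre local 0.02425993808746353 -0.08392984189943552
```

View pics/w6.png

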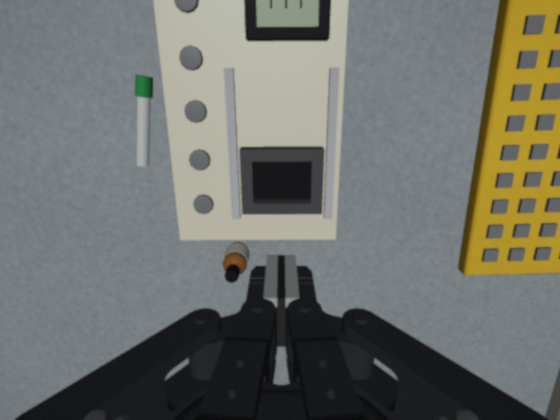

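View pics/s6.png

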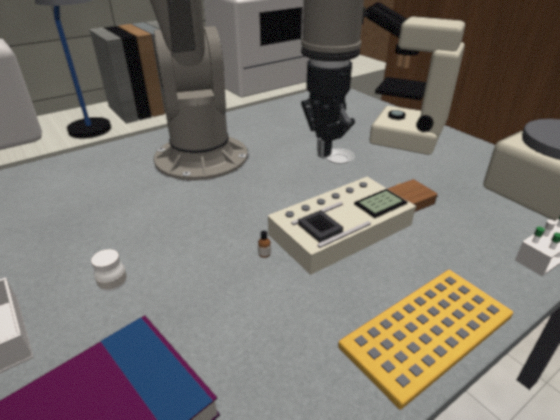

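The cover is home at (282,180), the counter hasn't moved, and the bystanders look unchanged. I'll hand the job in.

```bash
python3 -c "
from rig import manip; print(manip.sign_off())"
```

```text
the job is handed in; nothing more can be done
None
```

The counter is zeroed and the job is handed in, at about 16 s of the 58 s allowed. With the shut fingertip I pushed the cover open to its stop, held the reset key down, and pushed the cover back to its closed stop.

- **Cover:** each end was confirmed by a firm stop at about 11 N. The finger travelled about 80.5 mm between the two stops, against about 80 mm expected. The last picture puts the cover centre at y = -83.9 mm, against -85 mm nominal. I put that 1 mm difference down to camera error.
- **Reset key:** it bottomed out at about 37 N and stayed there for at least 1.6 s. That was harder than needed, but it was well under the 120 N wrist limit.
- **Counter:** it reads the same before and after, within about 0.02 mm and 0.02°.
- **Other objects:** the tube and bottle look unmoved in the wrist view. In the final scene view the slide box, jar and petri dish look unmoved too, though I didn't measure any of these.

No checks failed. The only disagreement was early on: the two fixed cameras differed by about 1 cm on the counter's position, and the closer wrist view settled it.

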